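Teach the counting scale a new nut

ROBOT

A 6-joint arm with a two-finger parallel gripper is mounted at the origin on the work surface. World frame = base frame: x ahead of the robot, y to its left, z up, the work surface at z = 0. Lengths are in mm, angles in rad, forces in N, time in s.
With the tool pointing down it reaches from about 350 to 1000 mm from the base axis. Payload 7.1 kg.
Tool frame: the origin (TCP) lies midway between the tips of the shut fingers; the grasp point (between the pads) lies 19 mm behind it; z points along the fingers, y is the line along which they close (so a half turn about z gives the same grasp; the last joint's range is limited). The gripper opens to 85 mm and grips with 20 to 120 N. Pads are 22 mm wide; open, the fingers measure 114 mm over their backs; the gripper's body (76 mm by 85 mm) begins 54 mm behind the grasp point. The pads swing forward as they close: fully open they stand 13 mm farther back than shut.
Start: joints at [1.299, 0.423, 1.63, -0, 1.089, -0.019], TCP at [156.291, 605.126, 231.319] pointing down, gripper open.
Joint ranges: [-3, 3], [-0.9, 2.11], [0.09, 2.58], [-1.31, 4.45], [0.11, 2.69], [-2.54, 2.54]. Speed limits (rad/s): [2.39, 2.39, 3.01, 3.14, 3.14, 3.14].

INTERFACE

Orientations are given as a rotation vector (axis times angle).
In Python, from station import status, get_image, manip gives the robot as it stands.
- The arm moves only by the tool arm_command, never from a script. Its argument "plan" is a list of rows, each a list of 7 numbers: the closure, from -1 (fully open) to 1 (shut), then the shift along the tool's x, y, z in cm, then the turn, a rotation vector about the tool's x, y, z in degrees. In form: [[grip, tx, ty, tz, wx, wy, wz], ...]. A call has exactly 8 rows; each row is the pose to reach, as a shift and turn from the pose commanded when the call began, along the tool's axes at that moment; what a row does not reach only later rows make up. A row lasts 1/10 s, in which the tool goes at most 50 mm and 8.59 degrees, less where a joint would pass 70% of its speed; a pose out of reach is approached as far as the arm can. A call with a gripper value outside its range is refused whole. The fingers move at their own pace and stop on an object; "grip_force" is the grip in N (left out, the last holds). Time passes only in rows, so rows that repeat a pose let the fingers close, or fill a call up. It gives the time, the measured TCP pose, the force, the opening and the grip force at its end, in the units of the state.
- status.get_obs(): the state, without advancing time (a new reading comes with each control period).
- get_image(name): name is "side" or "top" or "wrist"; returns a dict with "image" (384x512x3 uint8, red, green, blue), "z_map" (384x512 float32, mm along the optical axis (not along the pixel's ray), 0 where there is no reading), "fx", "fy", "cx", "cy" (pixels), "rvec" (rotation vector, rad) and "tvec" (3), from world to camera coordinates, as OpenCV has them. Camera axes: x right, y down, z forward; pixel columns grow to the right and rows downward; lengths in mm; the calibration is good to about 2 mm. A picture is of the moment at which its call begins.
- manip.finish_job(): hands the job in; it is judged then, once.
The state is a dict: "time": time; "q": joint angles; "qvel": joint speeds; "effort": joint torques, N m; "ee_pos": TCP position; "orientation": TCP orientation; "force": force on the tool from outside, world axes, zero at the start; "wrist_torque": the same for the moment, N m; "grip_width": finger opening in mm; "gripper_force": force on a finger pad.
Only numpy, scipy, OpenCV 4.12 (cv2) and the standard library are available. Lean on these libraries where they do the work, as an engineer would, in place of code of your own. Each camera call takes 0.05 s, during which the arm holds its last target. There are 200 camera calls.

TASK

Teach the counting scale this size of nut: lift the scoop by its handle, tip all five nuts from it into the scale's pan, and set the empty scoop back down upright on the bench. Then draw the slim screwdriver out of the rack, reach its blade down the round hole in the scale's deck and press the recessed key fully down, and finish while still holding it down with the screwdriver in the gripper. Do not press the key before all the nuts are in the pan, and leave the other two screwdrivers, the mug and the can where they are.

Things in the scene. Friction and masses are not known exactly. Their poses are not given: they have to be found in the camera images.
- scale: Grey counting scale fixed to the bench, 300 x 270 mm (x, y). Origin: centre of its footprint at bench height; x to its back, y to its left, z up. Front part (x -150 to -48 mm): flat deck 68 mm above the bench, with dark display (y > 0), flat pale keypad under 2 mm high, and one round hole near the right end (well_mouth). Back part: 72 mm high, carries the pan.
- pan: Open rectangular steel pan on the back of the scale, fixed to it: 184 mm (x) by 240 mm (y) outside, 36 mm high, walls and floor 3 mm. Origin: centre of its underside, 53 mm behind the scale's origin and 80 mm above the bench; axes as the scale's. Its rim is 116 mm above the bench.
- well_mouth (a point): Centre of the mouth of the round hole in the scale's deck, level with the deck's top (68 mm above the bench), at x -99, y -100 mm in the scale's frame; axes as the scale's. The hole is 12 mm in diameter and straight; the recessed key lies at its bottom, 22 mm below the mouth.
- key_top (a point): Centre of the top of the recessed key, a pale round cap 11 mm in diameter at the bottom of the well, 22 mm below the deck (46 mm above the bench) when not pressed; it moves straight down when pressed.
- sample_key (a joint): Travel of the recessed key in m: 0 up, 0.004 fully down (at its stop). Spring: about 3 N to start it moving, about 5 N fully down; it comes up by itself when let go.
- scoop: Aluminium scoop, loose, about 250 g: tray 150 mm (x) by 100 mm (y), 3 mm sheet, back wall (+x) and sides 25 mm high, open chute end at -x, roughly towards the robot. A black bar handle above it runs along x from -21 to +79 mm, 14 mm wide, 66 to 82 mm above the underside. Origin: centre of the underside. Left or right of the scale. Holds the five nuts, which slide at 14 to 25 degrees of tilt.
- scoop_grip (a point): Middle height of the scoop's handle bar at the place to grip it, over the loaded scoop's balance: 15 mm behind the scoop's origin, 74 mm above its underside. Axes as the scoop's: the bar runs along x and is 14 mm wide along y.
- scoop_lip (a point): Middle of the scoop's open front edge, on the floor's top: 75 mm ahead of the scoop's origin (x = -75 mm), 3 mm above its underside.
- nut1: Steel hexagon nut, loose, 30 mm across flats, 16 mm thick, 60 g, one of five alike. Origin: centre of its underside as it lies in the scoop at the start; z up.
- nut2: Steel hexagon nut, loose, 30 mm across flats, 16 mm thick, 60 g, one of five alike. Origin: centre of its underside as it lies in the scoop at the start; z up.
- nut3: Steel hexagon nut, loose, 30 mm across flats, 16 mm thick, 60 g, one of five alike. Origin: centre of its underside as it lies in the scoop at the start; z up.
- nut4: Steel hexagon nut, loose, 30 mm across flats, 16 mm thick, 60 g, one of five alike. Origin: centre of its underside as it lies in the scoop at the start; z up.
- nut5: Steel hexagon nut, loose, 30 mm across flats, 16 mm thick, 60 g, one of five alike. Origin: centre of its underside as it lies in the scoop at the start; z up.
- rack: Wooden screwdriver rack, fixed to the bench on the other side of the scale from the scoop: a plank 200 mm (x) by 50 mm (y), its top 105 mm above the bench, on two end cheeks. Three holes 16 mm in diameter in a row along x at -60, 0, +60 mm. Origin: centre of its underside.
- slim_driver: Slim screwdriver, loose, about 60 g, hanging upright in any one of the rack's holes. Black round handle 24 mm in diameter (thinnest of the three), 80 mm long; steel blade 5 mm in diameter, 85 mm long. Origin: on the axis at the handle's lower end, which rests on the plank (105 mm above the bench); z up, handle z 0 to +80 mm, blade 0 to -85 mm.
- slim_tip (a point): Tip of the slim screwdriver's blade, on the axis, 85 mm below the driver's origin.
- large_driver: Large screwdriver in the rack, to be left there: handle 34 mm in diameter and 85 mm long, blade 85 mm long with a tip 13 mm wide, too wide for the hole in the scale. Origin as for the slim one.
- stubby_driver: Stubby screwdriver in the rack, to be left there: handle 32 mm in diameter and only 42 mm high, blade 18 mm, too short for the key. Origin as for the slim one.
- mug: White mug, 82 mm across, 95 mm high, standing by the work; leave it. Origin: centre of its underside.
- oil_can: Can, 66 mm across, 140 mm high, standing by the work; leave it. Origin: centre of its underside.

How it is judged (in metres and radians):
On the way, in this order (a step that is already met when the one before it is completed fails the run):
1. the scoop is lifted over the pan and begins to tip, its open end over the pan (angle between scoop's own z axis and vertical above 0.12 rad and z of scoop_lip in the frame of pan above 0 m and x of scoop_lip in the frame of pan between -0.11 and 0.11 m and y of scoop_lip in the frame of pan between -0.14 and 0.14 m).
2. all five nuts lie in the pan (x of nut1 in the frame of pan between -0.089 and 0.089 m and y of nut1 in the frame of pan between -0.117 and 0.117 m and z of nut1 in the frame of pan between 0 and 0.045 m and x of nut2 in the frame of pan between -0.089 and 0.089 m and y of nut2 in the frame of pan between -0.117 and 0.117 m and z of nut2 in the frame of pan between 0 and 0.045 m and x of nut3 in the frame of pan between -0.089 and 0.089 m and y of nut3 in the frame of pan between -0.117 and 0.117 m and z of nut3 in the frame of pan between 0 and 0.045 m and x of nut4 in the frame of pan between -0.089 and 0.089 m and y of nut4 in the frame of pan between -0.117 and 0.117 m and z of nut4 in the frame of pan between 0 and 0.045 m and x of nut5 in the frame of pan between -0.089 and 0.089 m and y of nut5 in the frame of pan between -0.117 and 0.117 m and z of nut5 in the frame of pan between 0 and 0.045 m), for 0.2 s.
3. the empty scoop is set down upright on the bench and let go (height (world z) of scoop below 0.012 m and angle between scoop's own z axis and vertical below 0.12 rad and contact force between the fingers and scoop below 0.1 N), for 0.2 s.
4. the slim screwdriver's blade is in the hole in the deck (horizontal distance between slim_tip and well_mouth below 0.008 m and z of slim_tip in the frame of well_mouth below -0.004 m).
5. the recessed key is held fully down with the slim screwdriver for a second (value of joint sample_key above 0.003 m and contact force between slim_driver and scale above 2 N and distance between slim_tip and key_top below 0.008 m and contact force between the fingers and slim_driver above 1 N), for 1 s.
At the end, for the whole second after the job is handed in: The gripped slim screwdriver holds the key down by at least 3 of its 4 mm, pressing with over 2 N; all five nuts lie at rest in the pan; the scoop stands upright (within 0.12 rad) on the bench, at rest, let go and clear of the scale (all of step 2 and all of step 3 and all of step 5 and linear speed of each of nut1, nut2, nut3, nut4, nut5, scoop below 0.03 m/s and contact force between scoop and scale below 0.1 N); the arm keeps its last pose, push and grip.
It fails at once if the key is pressed while a nut is not in the pan (value of joint sample_key above 0.0015 m and not ((x of nut1 in the frame of pan between -0.089 and 0.089 m and y of nut1 in the frame of pan between -0.117 and 0.117 m and z of nut1 in the frame of pan between 0 and 0.045 m) and (x of nut2 in the frame of pan between -0.089 and 0.089 m and y of nut2 in the frame of pan between -0.117 and 0.117 m and z of nut2 in the frame of pan between 0 and 0.045 m) and (x of nut3 in the frame of pan between -0.089 and 0.089 m and y of nut3 in the frame of pan between -0.117 and 0.117 m and z of nut3 in the frame of pan between 0 and 0.045 m) and (x of nut4 in the frame of pan between -0.089 and 0.089 m and y of nut4 in the frame of pan between -0.117 and 0.117 m and z of nut4 in the frame of pan between 0 and 0.045 m) and (x of nut5 in the frame of pan between -0.089 and 0.089 m and y of nut5 in the frame of pan between -0.117 and 0.117 m and z of nut5 in the frame of pan between 0 and 0.045 m))).
It fails at once if one of the other two screwdrivers is taken out of its place (distance of any of large_driver, stubby_driver from where it was at the start of the episode above 0.03 m).
It fails at once if the mug or the can is knocked or moved by more than 30 mm (distance of any of mug, oil_can from where it was at the start of the episode above 0.03 m).
It also fails if it takes over 72 s, if anything falls off the work surface, if the arm or the gripper's body presses on something with over 40 N, if the wrist force passes 120 N, or if a joint passes its speed limit or range.

## Working session

There is one attempt and no reset: what is moved stays moved. The work goes in short steps, Python scripts to look and compute and a tool call to move; the robot and the scene stay as the last step left them, time stands still between calls to the robot, and variables do not carry over. Pictures are saved under pics/ and viewed, at most 10 in all, crops included, and the job is handed in when it is done.

Besides the shell and the picture viewer there is one more tool, called after "Emit:" as name(argument=value, ...) on one line, values as JSON. arm_command: Moves the arm, as the interface text tells. Its arguments: {"type":"object","properties":{"plan":{"type":"array"},"grip_force":{"type":"number"}},"required":["plan"]}

```bash
ls; mkdir -p pics; cat > h.py <<'E'
import numpy as np, cv2
from station import status, get_image, manip
def cam(d):
    R=cv2.Rodrigues(np.array(d["rvec"],float))[0]; t=np.array(d["tvec"],float).ravel(); return R,t
def cloud(d):
    R,t=cam(d); z=d["z_map"].astype(float); v,u=np.mgrid[:z.shape[0],:z.shape[1]]
    P=np.stack([(u-d["cx"])/d["fx"]*z,(v-d["cy"])/d["fy"]*z,z],-1)
    W=(P-t)@R; W[z<=0]=np.nan; return W
def ray(d,u,v,h):
    R,t=cam(d); r=R.T@np.array([(u-d["cx"])/d["fx"],(v-d["cy"])/d["fy"],1]); c=-R.T@t
    return c+r*(h-c[2])/r[2]
def save(d,n): cv2.imwrite("pics/"+n,d["image"][:,:,::-1])
def obs():
    o=status.get_obs(); return o
E
python3 - <<'E'
from h import *
import pickle
D={}
for n in("top","side"):
    d=get_image(n); D[n]=d; save(d,n+"0.png"); R,t=cam(d); print(n,-R.T@t,d["fx"],R[2])
pickle.dump(D,open("d0.pkl","wb"))
a=np.hstack([D["top"]["image"],D["side"]["image"]])[:,:,::-1]
o=obs();print(o["ee_pos"],o["orientation"],o["time"],o["force"])
E
```

```text
pics
top [ 349.08538553   12.30157024 1502.646617  ] 469.60087840387473 [ 0.13762932  0.00855863 -0.99044683]
side [384.175539   855.39935013 571.76497946] 370.41823340165564 [ 0.17102906 -0.85160917 -0.49549055]
[156.14354269 604.65908179 230.62417706] [-3.95889988e-01 -3.11635943e+00  2.15805310e-03] 0.1 [ 0.16039874 -0.59495922  0.36093484]
```

```bash
ls pics
```

```text
side0.png
top0.png
```

View pics/top0.png

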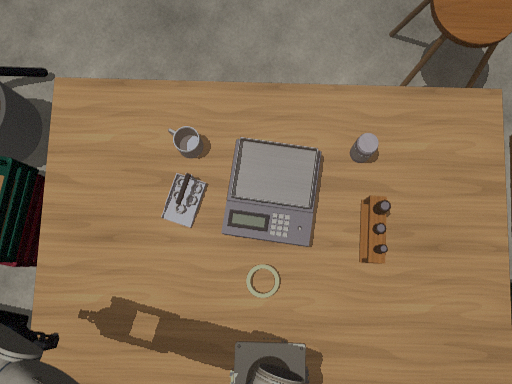

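View pics/side0.png

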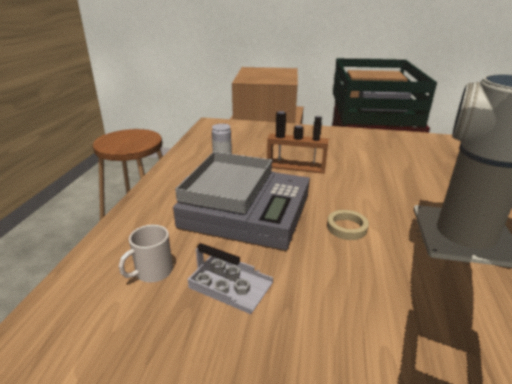

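The top view shows the scoop at (185,200) with its handle from (188,177) to (180,206), and the scale at (272,190). The rack is at (375,230), with drivers at (383,206), (379,228) and (381,249). The side view shows large, stubby and slim from far to near, so the slim driver is the one nearest the robot. The mug is at (187,140) and the can at (365,148).

```bash
python3 - <<'E'
from h import *
import pickle
D=pickle.load(open("d0.pkl","rb"))
for n in D:
    d=D[n]; W=cloud(d); I=d["image"].astype(int); v=I.max(-1); sat=v-I.min(-1)
    x,y,z=W[...,0],W[...,1],W[...,2]
    print(n)
    def rep(name,m):
        P=W[m]; 
        if len(P)<4: print(name,len(P));return
        (c,s,a)=cv2.minAreaRect(P[:,:2].astype(np.float32))
        print(name,len(P),"med",np.median(P,0).round(1),"rect",np.round(c,1),np.round(s,1),round(a,1))
    sc=(x>450)&(x<800)&(y>200)&(y<390)
    rep("handle",(v<70)&sc&(z>60)&(z<95))
    rep("tray",(sat<40)&sc&(z>-2)&(z<12)&(v>90)&(x<720)&(y<340))
    rep("scale",(abs(y)<190)&(x>450)&(z>55)&(z<130)&(x<850))
    rep("pan",(abs(y)<190)&(x>450)&(z>104)&(z<125)&(x<850))
    rep("rackplank",(y<-240)&(y>-420)&(x>400)&(z>95)&(z<112)&(sat>50))
    for a,b in((480,520),(520,575),(575,640),(640,700)):
        pass
    r=(y<-240)&(y>-420)&(x>400)&(z>120)&(v<90)
    k,L=cv2.connectedComponents(r.astype(np.uint8))
    for i in range(1,k):
        if (L==i).sum()>8: 
            P=W[L==i]; rep("drv%d zmax %.0f"%(i,np.percentile(P[:,2],95)),L==i)
    rep("can",(y<-200)&(x>700)&(z>60)&(x<900)&(sat<60))
    rep("mug",(y>200)&(x>700)&(z>60)&(x<900)&(sat<60))
E
```

```text
top
handle 134 med [568.5 278.   81.6] rect [567.8 279.8] [13.6 95.4] 73.6
tray 817 med [528.8 285.9   3.8] rect [591.3 273.1] [110.9 265.1] 81.0
scale 7679 med [583.2   9.   81.3] rect [577.4   6.4] [271.2 284.2] 83.5
pan 405 med [630.1   2.  115. ] rect [623.    1.2] [240.7 185.4] 83.2
rackplank 567 med [ 480.4 -301.2  105.2] rect [ 568.7 -300. ] [330.1  73.3] 6.4
drv8 zmax 193 119 med [ 515.  -300.4  178.9] rect [ 519.  -310.6] [31.2 33.5] 9.0
drv9 zmax 151 64 med [ 457.5 -301.   145.1] rect [ 459.4 -308.7] [28.7 31.2] 12.5
drv10 zmax 187 24 med [ 405.5 -297.8  170.6] rect [ 406.5 -299.4] [ 5.5 14.2] 39.6
can 308 med [ 717.1 -269.1  139.5] rect [ 721.6 -273.3] [42.7 63.9] 0.5
mug 211 med [746.8 292.5  84.3] rect [733.2 288.1] [106.7  60.2] 87.2
side
handle 329 med [566.9 286.8  81.2] rect [568.7 284.9] [12.6 95.8] 73.2
tray 1473 med [519.2 292.5   5.1] rect [585.2 271.4] [126.7 254.4] 82.7
scale 6920 med [588.7  45.   84.6] rect [577.2   8.6] [274.2 286.2] 83.4
pan 1014 med [628.5  47.4 112.1] rect [622.8   2. ] [244.9 185.4] 83.3
rackplank 366 med [ 483.3 -288.4  106.3] rect [ 575.2 -304.4] [346.9  67.9] 3.1
drv1 zmax 191 215 med [ 518.5 -296.9  160.3] rect [ 521.1 -301.2] [22.7 35.2] 88.0
drv2 zmax 183 69 med [ 405.  -297.   153.3] rect [ 405.  -296.3] [ 7.3 13. ] 63.4
drv3 zmax 149 81 med [ 458.6 -295.6  136. ] rect [ 458.1 -297.7] [28.7 16. ] 14.4
can 2177 med [  779.8 -1783.6   229.9] rect [  800.1 -1026.9] [1580.  200.] 90.0
mug 917 med [736.6 278.6  80.4] rect [731.4 289.8] [106.9  63.2] 89.2
```

```bash
cat >> h.py <<'E'
from scipy.spatial.transform import Rotation as Ro
def toolR(yaw,tilt=0):
    "scoop-like frame: tool y along y(yaw), tool x along -x(yaw), z down; tilt lowers the -x end (deg)"
    B=np.array([[-1,0,0],[0,1,0],[0,0,-1.]]).T
    return Ro.from_euler("z",yaw,degrees=True)*Ro.from_euler("y",-tilt,degrees=True)*Ro.from_matrix(B)
def delta(p,R):
    o=obs(); R0=Ro.from_rotvec(o["orientation"])
    print("at",np.round(o["ee_pos"],1),"q",np.round(o["q"],2),"t",o["time"])
    print("shift cm",(R0.inv().apply(np.array(p)-o["ee_pos"])/10).round(2),"turn deg",np.degrees((R0.inv()*R).as_rotvec()).round(1))
E
python3 -c "
from h import *
delta([555,286.4,160],toolR(-16.5))"
```

```text
at [156.1 604.7 230.6] q [ 1.3   0.42  1.63 -0.    1.09 -0.02] t 0.1
shift cm [-46.58 -20.83   7.09] turn deg [-0.1  0.   2. ]
```

Emit:
arm_command(plan=[[-1,-3,-1.3,0,0,0,1],[-1,-7,-3.1,0,0,0,2],[-1,-11.5,-5.1,0,0,0,2],[-1,-16,-7.1,0,0,0,2],[-1,-20.5,-9.1,0,0,0,2],[-1,-25,-11.1,1,0,0,2],[-1,-29.5,-13.1,3,0,0,2],[-1,-34,-15.2,5,0,0,2]])

```text
time: 0.9
ee_pos: [444.0, 375.7, 183.6]
orientation: [0.45, 3.109, 0.001]
force: [-0.1, 0.3, -0.2]
grip_width: 85.4
gripper_force: 0.0
```

Emit:
arm_command(plan=[[-1,-4,-1.8,1,0,0,0],[-1,-8,-3.6,2,0,0,0],[-1,-11,-5,2,0,0,0],[-1,-12.5,-5.6,2,0,0,0],[-1,-12.5,-5.6,2,0,0,0],[-1,-12.5,-5.6,2,0,0,0],[-1,-12.5,-5.6,2,0,0,0],[-1,-12.5,-5.6,2,0,0,0]])

```text
time: 1.7
ee_pos: [545.5, 288.9, 164.1]
orientation: [-0.448, -3.109, -0.0]
force: [0.1, 0.6, 1.0]
grip_width: 85.5
gripper_force: 0.0
```

```bash
python3 - <<'E'
from h import *
delta([555,286.4,55],toolR(-16.5))
d=get_image("wrist"); save(d,"w1.png"); W=cloud(d); R,t=cam(d); print(-R.T@t,R[2])
I=d["image"].astype(int); v=I.max(-1)
m=(v<70)&(W[...,2]>60)&(W[...,2]<95)&(abs(W[...,0]-565)<70)&(abs(W[...,1]-285)<40)
P=W[m]; print(m.sum(),np.median(P,0),cv2.minAreaRect(P[:,:2].astype(np.float32)))
m=(W[...,2]>1)&(W[...,2]<40)&(abs(W[...,0]-545)<120)&(abs(W[...,1]-285)<90)
print(cv2.minAreaRect(W[m][:,:2].astype(np.float32)))
E
```

```text
at [545.5 288.9 164.1] q [ 0.47  0.49  1.69  0.    0.95 -0.82] t 1.7
shift cm [-0.98  0.03 10.91] turn deg [ 0.  -0.   0.1]
[469.69176556 310.60850834 306.44018587] [ 0.29632878 -0.08713041 -0.95110333]
1810 [563.36143585 282.84120458  81.67675709] ((568.87939453125, 281.14593505859375), (13.975674629211426, 97.64542388916016), 73.5643081665039)
((545.0877685546875, 284.956787109375), (239.73739624023438, 179.77435302734375), 0.02327042818069458)
```

The wrist camera puts the handle's top at 81.7 mm, 14 mm wide and 98 mm long, as specified. Grip point is about (555, 285).

Emit:
arm_command(plan=[[-1,-0.5,0,2,0,0,0],[-1,-1,0,5,0,0,0],[-1,-1,-0.1,8,0,0,0],[-1,-1,-0.1,10,0,0,0],[-1,-1,-0.1,10.9,0,0,0],[-1,-1,-0.1,10.9,0,0,0],[0.5,-1,-0.1,10.9,0,0,0],[1,-1,-0.1,10.9,0,0,0]], grip_force=110)

```text
time: 2.55
ee_pos: [556.6, 284.7, 56.3]
orientation: [0.45, 3.107, 0.002]
force: [-0.1, 0.4, 0.1]
grip_width: 58.7
gripper_force: 0.0
```

Emit:
arm_command(plan=[[1,0,0,0,0,0,0],[1,0,0,0,0,0,0],[1,0,0,0,0,0,0],[1,0,0,0,0,0,0],[1,0,0,0,0,0,0],[1,0,0,-0.5,0,0,0],[1,0,0,-1.5,0,0,0],[1,0,0,-2,0,0,0]], grip_force=110)

```text
time: 3.35
ee_pos: [555.6, 283.9, 75.4]
orientation: [-0.45, -3.109, 0.0]
force: [0.1, 1.0, -6.3]
grip_width: 12.1
gripper_force: 107.5
```

```bash
python3 - <<'E'
from h import *
d=get_image("side"); cv2.imwrite("pics/s2.png",cv2.resize(d["image"][150:350,130:350,::-1],None,fx=2.5,fy=2.5))
pan=np.array([623,1.8]); 
u=lambda a:np.array([np.cos(np.radians(a)),np.sin(np.radians(a))])
lip=pan+25*u(-6.8); g=lip+90*u(-6.8); print(lip,g)
delta([554.5,285.3,215],toolR(-16.5))
delta([*g,215],toolR(-6.8))
E
```

```text
[647.8241377   -1.16009921] [737.19103343 -11.81645636]
at [556.2 284.2  76.2] q [ 0.45  0.62  1.71 -0.    0.8  -0.83] t 3.4
shift cm [  0.18   0.07 -13.88] turn deg [0. 0. 0.]
at [556.2 284.2  76.2] q [ 0.45  0.62  1.71 -0.    0.8  -0.83] t 3.4
shift cm [-25.77 -23.24 -13.88] turn deg [ 0.   0.1 -9.7]
```

View pics/s2.png

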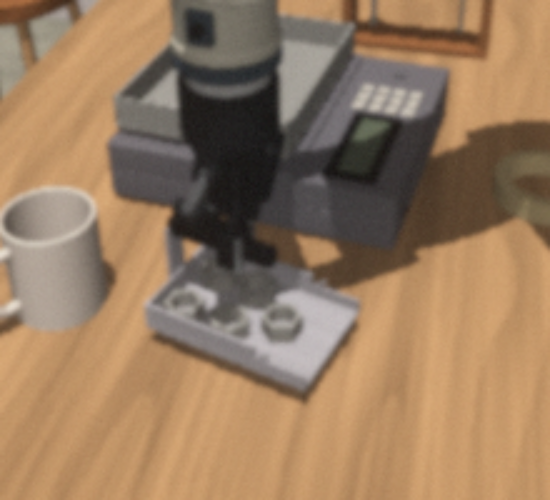

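The scoop is held level with the nuts still in it. Next I lift it clear of the rim.

Emit:
arm_command(plan=[[1,0,0,-1,0,0,0],[1,0,0,-3,0,0,0],[1,0,0,-5.5,0,0,0],[1,0,0,-8,0,0,0],[1,0,0,-10.5,0,0,0],[1,0,0,-12.5,0,0,0],[1,0,0,-13.5,0,0,0],[1,0,0,-14,0,0,0]])

```text
time: 4.2
ee_pos: [555.9, 284.1, 216.1]
orientation: [0.45, 3.108, 0.001]
force: [0.2, 1.1, -5.2]
grip_width: 12.2
gripper_force: 107.7
```

Emit:
arm_command(plan=[[1,-0.6,-0.6,0,0,0,0],[1,-2,-1.8,0,0,0,-0.5],[1,-4,-3.6,0,0,0,-1],[1,-6,-5.4,0,0,0,-2],[1,-8,-7.2,0,0,0,-3],[1,-10,-9,0,0,0,-4],[1,-12,-10.8,0,0,0,-5],[1,-14,-12.6,0,0,0,-6]])

```text
time: 5.0
ee_pos: [654.0, 121.6, 213.0]
orientation: [-0.286, -3.126, 0.002]
force: [0.1, -0.2, -5.3]
grip_width: 12.4
gripper_force: 107.7
```

```bash
python3 - <<'E'
from h import *
delta([737,-12,215],toolR(-6.8))
E
```

```text
at [654.  121.6 213. ] q [ 0.17  0.5   1.55 -0.    1.1  -1.22] t 5.0
shift cm [-10.59 -11.64  -0.22] turn deg [-0.1 -0.2 -3.7]
```

Emit:
arm_command(plan=[[1,-1.8,-2,0,0,0,-1],[1,-3.6,-4,0,0,0,-2],[1,-5.4,-6,0,0,0,-3],[1,-7.2,-7.9,-0.2,0,0,-3.7],[1,-8.8,-9.7,-0.2,0,0,-3.7],[1,-9.9,-10.9,-0.2,0,0,-3.7],[1,-10.5,-11.5,-0.2,0,0,-3.7],[1,-10.6,-11.6,-0.2,0,0,-3.7]])

```text
time: 5.8
ee_pos: [737.3, -10.7, 215.8]
orientation: [-0.187, -3.134, -0.0]
force: [-0.4, -0.1, -5.2]
grip_width: 11.8
gripper_force: 107.8
```

```bash
python3 - <<'E'
from h import *
d=get_image("top"); cv2.imwrite("pics/t3.png",cv2.resize(d["image"][100:270,190:360,::-1],None,fx=3,fy=3))
o=obs(); R0=Ro.from_rotvec(o["orientation"]); p0=o["ee_pos"]
print(p0)
# lip rel. to TCP in scoop frame (scoop x=-tool x, z=-tool z): grip at scoop (15,74), TCP 19 below
S0=toolR(-6.8)
l_tool=np.array([90,0,52.]) # lip in tool frame: x=+90, z=+(74-3)-19
lip0=p0+S0.apply(l_tool); print("lip now",lip0)
for tl,z in((0,155),(10,150),(20,146),(30,143),(40,143),(50,145)):
    R=toolR(-6.8,tl); lip=np.array([648,-1.2,z]); p=lip-R.apply(l_tool)
    print(tl,(R0.inv().apply(p-p0)/10).round(2),np.degrees((R0.inv()*R).as_rotvec()).round(1))
E
```

```text
[737.08490518 -10.01084311 216.06074023]
lip now [6.47718009e+02 6.45514040e-01 1.64060740e+02]
0 [-0.05 -0.18  0.91] [ 0.  -0.1 -0. ]
10 [ 0.99 -0.18 -0.08] [  0.  -10.1  -0. ]
20 [ 2.27 -0.18 -0.96] [  0.  -20.1  -0. ]
30 [ 3.76 -0.18 -1.69] [  0.  -30.1  -0. ]
40 [ 5.4  -0.18 -2.45] [  0.  -40.1  -0. ]
50 [ 7.15 -0.18 -3.12] [  0.  -50.1  -0. ]
```

View pics/t3.png

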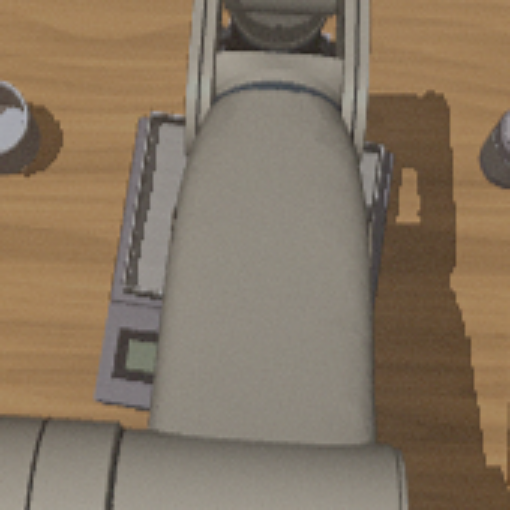

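The arm hides the scoop from above, but the pan is visible evenly on both sides, so the scoop is centred over it. Now I tip it slowly about the lip.

Emit:
arm_command(plan=[[1,0.1,-0.1,0.4,0,-2,0],[1,0.3,-0.1,0.3,0,-4,0],[1,0.6,-0.2,0.2,0,-6.5,0],[1,0.9,-0.2,0,0,-9,0],[1,1.2,-0.2,-0.3,0,-12,0],[1,1.6,-0.2,-0.5,0,-15,0],[1,2,-0.2,-0.8,0,-18,0],[1,2.3,-0.2,-1,0,-20,0]])

```text
time: 6.65
ee_pos: [712.5, -7.6, 226.7]
orientation: [0.163, 2.789, -0.028]
force: [-0.3, -0.7, -5.7]
grip_width: 11.7
gripper_force: 107.8
```

Emit:
arm_command(plan=[[1,0,0,0,0,0,0],[1,0,0,0,0,0,0],[1,0.3,0,-0.2,0,-2,0],[1,0.5,0,-0.3,0,-4,0],[1,0.8,0,-0.4,0,-6,0],[1,1.1,0,-0.5,0,-8,0],[1,1.3,0,-0.6,0,-10,0],[1,1.3,0,-0.6,0,-10,0]])

```text
time: 7.45
ee_pos: [699.6, -7.1, 227.7]
orientation: [0.155, 2.615, -0.041]
force: [-0.1, 0.0, -4.3]
grip_width: 11.8
gripper_force: 108.2
```

```bash
python3 - <<'E'
from h import *
d=get_image("side"); cv2.imwrite("pics/s4.png",cv2.resize(d["image"][90:270,150:340,::-1],None,fx=3,fy=3))
o=obs(); R0=Ro.from_rotvec(o["orientation"]); p0=o["ee_pos"]
l_tool=np.array([90,0,52.]); print("lip",p0+R0.apply(l_tool),o["force"])
for tl,z in((30,143),(40,143),(50,145)):
    R=toolR(-6.8,tl); lip=np.array([648,-1.2,z]); p=lip-R.apply(l_tool)
    print(tl,(R0.inv().apply(p-p0)/10).round(2),np.degrees((R0.inv()*R).as_rotvec()).round(1))
E
```

```text
lip [648.71169539  -1.0274068  138.3171737 ] [-0.13040227  0.55874656 -4.05257925]
30 [-0.17 -0.03 -0.45] [ 0. -0.  0.]
40 [ 0.87 -0.03 -1.93] [  0. -10.   0.]
50 [ 2.05 -0.03 -3.38] [  0. -20.   0.]
```

View pics/s4.png

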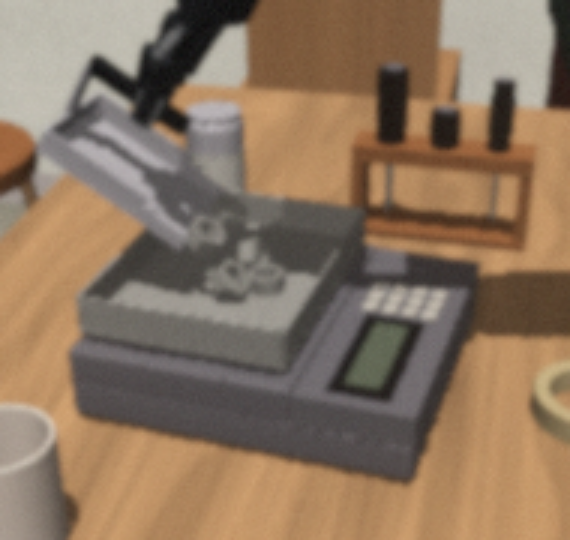

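Three or four nuts are in the pan and at least one is still leaving the lip, near (205,228) in the crop. I'll tilt further and draw back slightly.

Emit:
arm_command(plan=[[1,0.2,0,-0.6,0,-2,0],[1,0.3,0,-1.2,0,-4,0],[1,0.5,0,-1.8,0,-7,0],[1,0.7,0,-2.4,0,-10,0],[1,0.7,0,-3,0,-13,0],[1,0.9,0,-3.6,0,-16,0],[1,1,0,-4,0,-18,0],[1,1,0,-4,0,-18,0]])

```text
time: 8.3
ee_pos: [675.9, -3.7, 270.0]
orientation: [0.146, 2.318, -0.058]
force: [5.0, -3.2, 3.2]
grip_width: 12.4
gripper_force: 108.3
```

```bash
python3 - <<'E'
from h import *
d=get_image("side"); cv2.imwrite("pics/s5.png",cv2.resize(d["image"][90:270,150:340,::-1],None,fx=3,fy=3))
o=obs(); R0=Ro.from_rotvec(o["orientation"]); p0=o["ee_pos"]
l_tool=np.array([90,0,52.]); print("lip",p0+R0.apply(l_tool),o["force"],p0)
delta([737,-12,235],toolR(-6.8))
E
```

```text
lip [651.98215973   2.227208   168.7949718 ] [-2.0583866   0.30312277 -3.0147544 ] [674.96124571  -3.08794059 270.02594929]
at [675.   -3.1 270. ] q [ 0.02  0.26  2.04 -1.3   0.11 -0.14] t 8.35
shift cm [-1.72 -0.1   6.97] turn deg [ 0.7 46.9 -1.5]
```

View pics/s5.png

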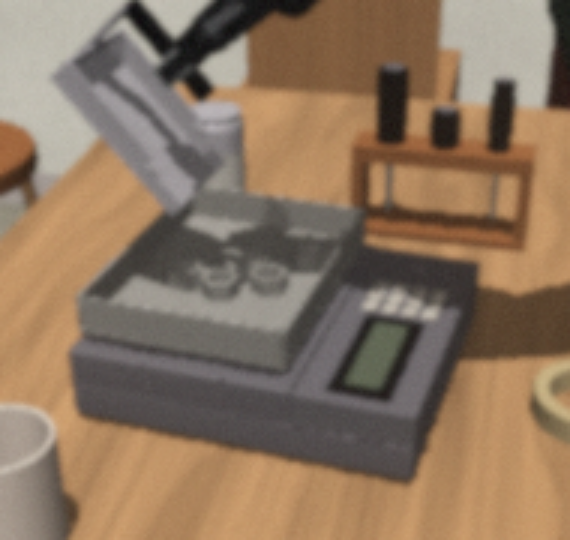

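The scoop is empty and the nuts lie in the pan, around (200–290, 240–290) in the crop. The wrist is near its joint limits, so I'll reverse gently.

Emit:
arm_command(plan=[[1,-0.1,0,0.5,0,4,0],[1,-0.3,0,1.2,0,9,0],[1,-0.5,0,2,0,14,0],[1,-0.8,0,3,0,20,0],[1,-1,0,4,0,26,0],[1,-1.2,0,5,0,33,0],[1,-1.5,-0.1,6,0,40,0],[1,-1.7,-0.1,7,0,47,0]])

```text
time: 9.15
ee_pos: [738.4, -11.9, 235.3]
orientation: [0.176, 3.065, -0.009]
force: [0.7, 0.0, -3.4]
grip_width: 12.2
gripper_force: 108.2
```

```bash
python3 - <<'E'
from h import *
delta([655,122,235],toolR(-12))
delta([556,284.5,235],toolR(-16.5))
E
```

```text
at [738.4 -11.9 235.3] q [-0.03  0.56  1.4  -0.01  1.11 -1.48] t 9.15
shift cm [ 9.8  12.35 -0.69] turn deg [0.1 4.1 5.4]
at [738.4 -11.9 235.3] q [-0.03  0.56  1.4  -0.01  1.11 -1.48] t 9.15
shift cm [21.46 27.36 -1.56] turn deg [0.3 4.1 9.9]
```

Emit:
arm_command(plan=[[1,1,1.2,0,0,2,1],[1,3.5,4.5,0,0,4,3],[1,6.5,8.3,-0.5,0,4,5],[1,10,12.5,-0.7,0,4,7],[1,13.5,17,-1,0,4,9],[1,17,21.5,-1.2,0,4,10],[1,20,25.5,-1.4,0,4,10],[1,21.5,27.4,-1.5,0,4,10]])

```text
time: 9.95
ee_pos: [555.3, 288.6, 232.1]
orientation: [0.452, 3.103, 0.007]
force: [0.6, 0.4, -3.4]
grip_width: 11.9
gripper_force: 108.2
```

Emit:
arm_command(plan=[[1,0,0,2,0,0,0],[1,0,0,5,0,0,0],[1,0,0,8,0,0,0],[1,0,0,11,0,0,0],[1,0,0,13,0,0,0],[1,0,0,14,0,0,0],[1,0,0,14,0,0,0],[1,0,0,14,0,0,0]])

```text
time: 10.75
ee_pos: [557.4, 286.8, 92.1]
orientation: [0.458, 3.102, 0.007]
force: [0.6, 0.1, -2.9]
grip_width: 11.8
gripper_force: 108.1
```

```bash
python3 - <<'E'
from h import *
delta([556,284.5,56],toolR(-16.5))
d=get_image("top"); a=cv2.resize(d["image"][130:215,220:335,::-1],None,fx=5,fy=5); 
W=cloud(d)
d2=get_image("side"); W2=cloud(d2); b=cv2.resize(d2["image"][180:330,150:300,::-1],(425,425))
cv2.imwrite("pics/t6.png",cv2.resize(np.hstack([a,b]),None,fx=.75,fy=.75))
# scoop: lowest surfaces on the side view near the tray
m=(abs(W2[...,0]-540)<90)&(abs(W2[...,1]-290)<75)&(W2[...,2]>12)&(W2[...,2]<110)&(d2["image"].max(-1)>90)
P=W2[m]; print(m.sum(),np.percentile(P,[2,10,50],axis=0).round())
E
```

```text
at [557.4 286.8  92.1] q [ 0.46  0.6   1.71 -0.    0.82 -0.82] t 10.75
shift cm [ 0.09 -0.28  3.61] turn deg [ 0.3  0.3 -0.3]
2819 [[468. 238.  39.]
 [484. 250.  40.]
 [538. 293.  42.]]
```

View pics/t6.png

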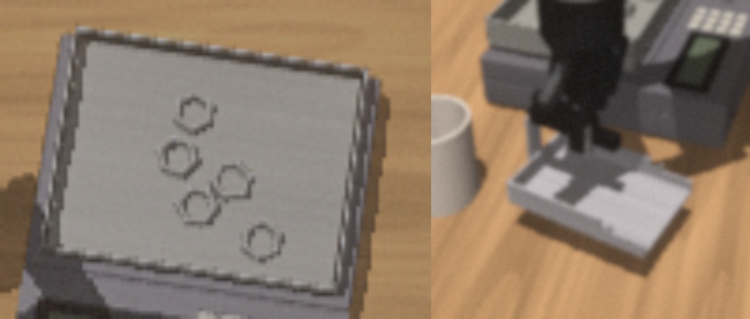

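All five nuts lie flat in the pan and the empty scoop is held level about 36 mm up. Now I set it down and let go.

Emit:
arm_command(plan=[[1,0,0,1,0,0,0],[1,0,0,2,0,0,0],[1,0,0,3,0,0,0],[1,0,0,3.4,0,0,0],[1,0,0,3.6,0,0,0],[1,0,0,3.6,0,0,0],[0,0,0,3.6,0,0,0],[-1,0,0,3.6,0,0,0]])

```text
time: 11.65
ee_pos: [556.8, 286.5, 55.2]
orientation: [0.461, 3.102, 0.006]
force: [0.4, -0.2, 0.5]
grip_width: 40.1
gripper_force: 0.0
```

Emit:
arm_command(plan=[[-1,0,0,0,0,0,0],[-1,0,0,0,0,0,0],[-1,0,0,0,0,0,0],[-1,0,0,0,0,0,0],[-1,0,0,-2,0,0,0],[-1,0,0,-5,0,0,0],[-1,0,0,-10,0,0,0],[-1,0,0,-15,0,0,0]])

```text
time: 12.45
ee_pos: [555.0, 285.6, 205.9]
orientation: [0.461, 3.104, 0.003]
force: [-0.2, 0.0, 0.6]
grip_width: 85.4
gripper_force: 0.0
```

```bash
python3 - <<'E'
from h import *
import pickle
D=dict(top=get_image("top"),side=get_image("side"))
for n,d in D.items():
    W=cloud(d); I=d["image"].astype(int); v=I.max(-1);sat=v-I.min(-1); x,y,z=W[...,0],W[...,1],W[...,2]
    m=(v<70)&(abs(x-565)<80)&(abs(y-285)<50)&(z>60)&(z<92); print(n,"handle",m.sum(),np.percentile(W[m][:,2],[20,95]))
    m=(sat<40)&(v>100)&(abs(x-530)<50)&(abs(y-290)<30)&(z<15); print("floor",np.percentile(z[m],[10,50,90]))
    r=(y<-240)&(y>-360)&(x>340)&(x<435)&(z>115)&(v<100); P=W[r]
    print("slim",r.sum(),np.median(P,0),P.min(0),P.max(0))
    r=(y<-240)&(y>-360)&(x>340)&(x<435)&(z>178)&(z<192)&(v<110); P=W[r]
    print("slim top",r.sum(),np.median(P,0),cv2.minAreaRect(P[:,:2].astype(np.float32)))
    r=(y<-240)&(y>-360)&(x>340)&(x<640)&(z>98)&(z<112)&(sat>50); P=W[r]
    print("plank",cv2.minAreaRect(P[:,:2].astype(np.float32)),np.median(P[:,2]))
o=obs();print(o["ee_pos"],o["q"])
E
```

```text
top handle 36 [79.67293523 86.13285337]
floor [-3.2683763   1.27225339  6.6557359 ]
slim 75 [ 398.53591366 -299.16363636  175.33162395] [ 387.35533184 -319.65143368  117.04523024] [ 411.44694669 -294.42651529  193.20418708]
slim top 36 [ 400.24424829 -306.04032736  183.23437952] ((400.4328308105469, -307.1890563964844), (22.155780792236328, 21.02996063232422), 35.951759338378906)
plank ((460.83587646484375, -309.01739501953125), (51.7698974609375, 200.09457397460938), 88.41403198242188) 105.28441910839098
side handle 347 [75.2876727  84.48746919]
floor [3.48845967 4.77415505 6.03342578]
slim 148 [ 399.85442457 -297.17664684  150.37941669] [ 388.54094192 -307.354841    116.31018788] [ 411.07554288 -289.68460241  188.03969985]
slim top 20 [ 400.15975754 -297.33569267  183.72964276] ((399.9964599609375, -296.3811340332031), (15.988224983215332, 9.859681129455566), 3.7685484886169434)
plank ((461.13836669921875, -307.4768981933594), (56.79146194458008, 199.5121612548828), 88.88925170898438) 106.73768149650377
[559.60104772 287.9289361  212.82042684] [ 4.56324878e-01  4.41890561e-01  1.64747084e+00 -8.45236206e-05
  1.03339422e+00 -8.19564966e-01]
```

```bash
python3 - <<'E'
from h import *
delta([400.5,-306,245],toolR(-5))
E
```

```text
at [559.6 287.9 212.8] q [ 0.46  0.44  1.65 -0.    1.03 -0.82] t 12.55
shift cm [ -2.09 -61.41  -3.98] turn deg [  0.6   0.9 -11.9]
```

Emit:
arm_command(plan=[[-1,0,-3,-2,0,0,-1],[-1,-0.2,-7,-4,0,0,-2],[-1,-0.4,-11.5,-4,0,0,-4],[-1,-0.6,-16,-4,0,0,-6],[-1,-0.8,-20.5,-4,0,0,-8],[-1,-1,-25,-4,0,0,-10],[-1,-1.2,-29.5,-4,0,0,-12],[-1,-1.4,-34,-4,0.6,0.9,-12]])

```text
time: 13.35
ee_pos: [468.8, -45.1, 243.7]
orientation: [-0.132, -3.127, 0.008]
force: [0.7, -0.3, -0.2]
grip_width: 85.3
gripper_force: 0.0
```

```bash
python3 - <<'E'
from h import *
delta([400.5,-306,245],toolR(-5))
E
```

```text
at [468.8 -45.1 243.7] q [-0.12  0.18  1.94 -0.01  1.03 -1.6 ] t 13.35
shift cm [  4.61 -26.57   0.08] turn deg [-0.3 -0.7  0.2]
```

Emit:
arm_command(plan=[[-1,0.8,-4.5,0,0,0,0],[-1,1.6,-9,0,0,0,0],[-1,2.4,-13.5,0,0,0,0],[-1,3.2,-18,0,0,0,0],[-1,3.9,-22,0,0,0,0],[-1,4.3,-24.5,0,0,0,0],[-1,4.6,-26.2,0,0,0,0],[-1,4.6,-26.6,0,0,0,0]])

```text
time: 14.15
ee_pos: [400.9, -306.1, 245.6]
orientation: [-0.137, -3.127, 0.008]
force: [0.9, 0.4, -0.4]
grip_width: 85.5
gripper_force: 0.0
```

```bash
python3 - <<'E'
from h import *
d=get_image("wrist"); W=cloud(d); save(d,"w7.png"); R,t=cam(d); print(-R.T@t)
v=d["image"].max(-1); x,y,z=W[...,0],W[...,1],W[...,2]
r=(v<110)&(abs(x-400)<25)&(abs(y+305)<30)&(z>175)&(z<195)
print(r.sum(), np.median(W[r],0) if r.any() else 0, cv2.minAreaRect(W[r][:,:2].astype(np.float32)) if r.any() else 0)
r=(v<110)&(abs(x-400)<25)&(abs(y+305)<30)&(z>115)&(z<175)
print(r.sum(),np.percentile(W[r],[2,50,98],axis=0))
delta([400.5,-306,141],toolR(-5))
E
```

```text
[ 323.86499164 -299.0555141   388.88612979]
804 [ 398.07937812 -307.37117895  184.90379256] ((399.81536865234375, -307.3729553222656), (22.13123321533203, 22.063745498657227), 27.779356002807617)
543 [[ 387.53298155 -320.45493068  117.10296552]
 [ 390.84459333 -306.15824551  151.40589312]
 [ 401.02635009 -294.77707033  174.22431235]]
at [ 401.2 -305.6  245.6] q [-0.67  0.23  1.88 -0.01  1.04 -2.14] t 14.2
shift cm [-0.06  0.02 10.46] turn deg [-0.3 -0.7  0. ]
```

View pics/w7.png

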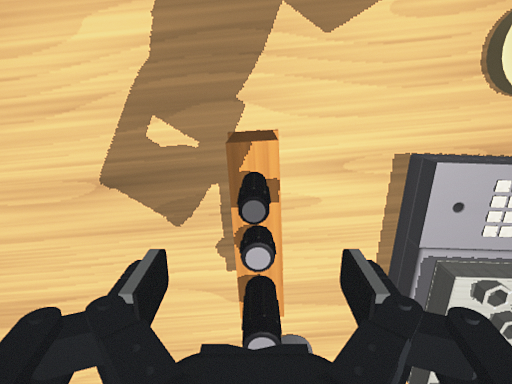

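In this wrist view the slim driver is at (253,197), the stubby at (258,250) and the large at the bottom, (260,310). The well hole shows at (458,207). The slim driver's top is at (400, -307, 185), which matches the text.

Emit:
arm_command(plan=[[-1,0,-0.1,2,-0.3,-0.7,0],[-1,0,-0.1,4.5,-0.3,-0.7,0],[-1,0,-0.1,7,-0.3,-0.7,0],[-1,0,-0.1,9,-0.3,-0.7,0],[-1,0,-0.1,10.2,-0.3,-0.7,0],[-1,0,-0.1,10.4,-0.3,-0.7,0],[-1,0,-0.1,10.4,-0.3,-0.7,0],[0,0,-0.1,10.4,-0.3,-0.7,0]], grip_force=70)

```text
time: 15.0
ee_pos: [400.8, -306.3, 142.8]
orientation: [0.134, 3.137, -0.002]
force: [-0.4, 0.7, 0.1]
grip_width: 73.2
gripper_force: 0.0
```

```bash
python3 - <<'E'
from h import *
delta([400.2,-307,141],toolR(-5))
E
```

```text
at [ 400.8 -306.3  142.8] q [-0.68  0.38  1.96 -0.    0.8  -2.16] t 15.0
shift cm [ 0.06 -0.07  0.18] turn deg [-0.1  0.1  0.1]
```

Close, then draw straight up. The blade needs 85 mm to clear the plank, so I go to about 110 mm.

Emit:
arm_command(plan=[[1,0.05,-0.05,0.1,0,0,0],[1,0.05,-0.05,0.1,0,0,0],[1,0.05,-0.05,0.1,0,0,0],[1,0.05,-0.05,0.1,0,0,0],[1,0.05,-0.05,0.1,0,0,0],[1,0.05,-0.05,0.1,0,0,0],[1,0.05,-0.05,0,0,0,0],[1,0.05,-0.05,-0.3,0,0,0]], grip_force=90)

```text
time: 15.8
ee_pos: [399.4, -306.4, 144.9]
orientation: [0.134, 3.139, -0.0]
force: [-0.8, 0.6, -0.3]
grip_width: 22.0
gripper_force: 88.0
```

Emit:
arm_command(plan=[[1,0,0,-1,0,0,0],[1,0,0,-2.5,0,0,0],[1,0,0,-4.5,0,0,0],[1,0,0,-6.5,0,0,0],[1,0,0,-8.5,0,0,0],[1,0,0,-10,0,0,0],[1,0,0,-10.8,0,0,0],[1,0,0,-11,0,0,0]])

```text
time: 16.6
ee_pos: [399.9, -306.8, 256.2]
orientation: [0.134, 3.137, -0.003]
force: [-0.2, 0.1, -0.3]
grip_width: 22.3
gripper_force: 88.0
```

```bash
python3 - <<'E'
from h import *
o=obs(); print(o["ee_pos"],o["grip_width"])
for n in ("side","wrist"):
    d=get_image(n); W=cloud(d); v=d["image"].max(-1); x,y,z=W[...,0],W[...,1],W[...,2]
    r=(abs(x-400)<30)&(abs(y+306)<30)&(z>112)&(z<225)
    # axis per height slice
    for a,b in((115,140),(140,165),(165,190),(190,205),(205,215),(215,225)):
        m=r&(z>a)&(z<b); 
        if m.sum()>3: print(n,a,m.sum(),W[m].min(0).round(1),W[m].max(0).round(1))
E
```

```text
[ 399.88485182 -306.77952443  256.15370668] 22.254011325830728
side 140 15 [ 398.8 -312.7  141.3] [ 403.7 -303.7  164.7]
side 165 10 [ 398.9 -311.9  169.3] [ 402.6 -300.6  187.5]
side 190 9 [ 399.8 -308.6  190.8] [ 403.8 -301.4  204.9]
side 215 10 [ 390.3 -306.5  215.4] [ 411.9 -295.3  224.7]
wrist 115 6 [ 397.9 -309.9  134.9] [ 399.4 -306.2  140. ]
wrist 140 53 [ 398.1 -309.9  140. ] [ 400.1 -305.4  164. ]
wrist 165 63 [ 397.9 -309.6  165.3] [ 399.7 -305.5  189.8]
wrist 190 23 [ 397.9 -309.3  190.2] [ 399.4 -305.6  198.7]
wrist 215 58 [ 388.8 -318.9  220.2] [ 397.8 -296.2  225. ]
```

The driver is held vertically with its tip at about z = 135, as predicted. Next I move above the well.

```bash
python3 - <<'E'
from h import *
delta([460,-79,235],toolR(-5))
E
```

```text
at [ 399.4 -306.4  254.9] q [-0.68  0.21  1.87 -0.    1.05 -2.16] t 16.7
shift cm [-4.09 23.18  1.98] turn deg [-0.   0.   0.1]
```

Emit:
arm_command(plan=[[1,0,2,0,0,0,0],[1,-0.3,5.5,0,0,0,0],[1,-1,10,0,0,0,0],[1,-1.8,14,0,0,0,0],[1,-2.7,18,0.5,0,0,0],[1,-3.5,21,1,0,0,0],[1,-4,22.7,1.8,0,0,0],[1,-4.1,23.2,2,0,0,0]])

```text
time: 17.5
ee_pos: [459.7, -77.1, 233.3]
orientation: [-0.13, -3.137, -0.0]
force: [0.0, -0.6, -0.5]
grip_width: 22.2
gripper_force: 88.2
```

Emit:
arm_command(plan=[[1,0,0,0,0,0,0],[1,0,0,0,0,0,0],[1,0,0,0,0,0,0],[1,0,0,0,0,0,0],[1,0,0,0,0,0,0],[1,0,0,0,0,0,0],[1,0,0,0,0,0,0],[1,0,0,0,0,0,0]])

```text
time: 18.3
ee_pos: [460.2, -78.9, 234.9]
orientation: [0.134, 3.138, -0.001]
force: [-0.0, 0.7, -0.1]
grip_width: 22.3
gripper_force: 88.2
```

```bash
python3 - <<'E'
from h import *
o=obs(); print(o["ee_pos"],o["orientation"])
d=get_image("wrist"); save(d,"w8.png"); W=cloud(d); R,t=cam(d); v=d["image"].max(-1).astype(int)
def proj(p):
    c=R@np.array(p)+t; return d["fx"]*c[0]/c[2]+d["cx"],d["fy"]*c[1]/c[2]+d["cy"]
print("well pred px",proj([460.3,-79.7,68]),"tip pred",proj(o["ee_pos"]-[0,0,121]))
x,y,z=W[...,0],W[...,1],W[...,2]
m=(abs(x-460)<30)&(abs(y+80)<30)&(z>78)&(z<150)
print("blade px",m.sum(),W[m].mean(0) if m.any() else 0, W[m].min(0),W[m].max(0))
ok=(z>63)&(z<72)&(abs(x-460)<60)&(abs(y+80)<40); print("deck z",np.median(z[ok]))
u,vv=map(int,proj([460.3,-79.7,68])); 
c=d["image"][vv-60:vv+60,u-75:u+75,::-1]; cv2.imwrite("pics/w8c.png",cv2.resize(c,None,fx=5,fy=5)); print(u-75,vv-60)
E
```

```text
[460.20384866 -78.92974657 234.87525294] [ 1.34314188e-01  3.13805042e+00 -9.09326425e-04]
well pred px (np.float64(253.74007735885647), np.float64(173.96884267833025)) tip pred (np.float64(254.5204807614379), np.float64(186.2316911022611))
blade px 73 [459.35485256 -79.86543859 133.3717414 ] [458.49592484 -82.14189973 113.85632554] [460.60341507 -77.61628839 149.84294718]
deck z 67.9902041394086
178 113
```

View pics/w8c.png

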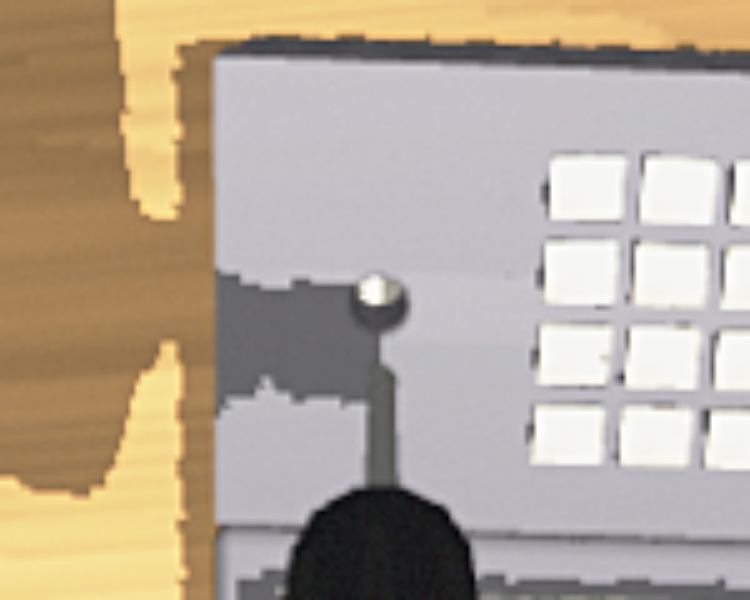

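The well centre is at about px (253.8, 173.4), within 0.6 px of the prediction, and the blade tip at (254,186) sits over it. Descend into the well, stopping short of the key.

Emit:
arm_command(plan=[[1,0.05,0,1,0,0,0],[1,0.05,0,2.5,0,0,0],[1,0.05,0,3.8,0,0,0],[1,0.05,0,4.6,0,0,0],[1,0.05,0,5.2,0,0,0],[1,0.05,0,5.6,0,0,0],[1,0.05,0,6,0,0,0],[1,0.05,0,6,0,0,0]], grip_force=110)

```text
time: 19.15
ee_pos: [459.7, -78.8, 174.6]
orientation: [0.134, 3.138, -0.001]
force: [0.1, -0.9, -0.7]
grip_width: 21.8
gripper_force: 107.6
```

```bash
python3 - <<'E'
from h import *
d=get_image("wrist"); o=obs(); print(o["ee_pos"],o["force"])
d=get_image("top"); W=cloud(d); 
d=get_image("side");W=cloud(d); x,y,z=W[...,0],W[...,1],W[...,2]
m=(abs(x-460)<15)&(abs(y+80)<15)&(z>72)&(z<160); print(m.sum(), W[m].min(0),W[m].max(0)) if m.any() else None
E
```

```text
[459.80831267 -78.88267623 174.85182448] [ 1.01320926  0.06208569 -0.24429099]
87 [447.20438433 -84.27871814  72.29741298] [470.17536149 -66.09297747 159.68416551]
```

No contact force with the tip at about z = 54, inside the well. Press.

Emit:
arm_command(plan=[[1,0,0,0.3,0,0,0],[1,0,0,0.6,0,0,0],[1,0,0,0.8,0,0,0],[1,0,0,0.9,0,0,0],[1,0,0,1,0,0,0],[1,0,0,1.1,0,0,0],[1,0,0,1.1,0,0,0],[1,0,0,1.1,0,0,0]])

```text
time: 20.1
ee_pos: [459.9, -78.9, 164.0]
orientation: [0.134, 3.138, -0.001]
force: [-0.1, 0.1, 4.1]
grip_width: 21.6
gripper_force: 107.6
```

Emit:
arm_command(plan=[[1,0,0,0.1,0,0,0],[1,0,0,0.15,0,0,0],[1,0,0,0.2,0,0,0],[1,0,0,0.25,0,0,0],[1,0,0,0.25,0,0,0],[1,0,0,0.25,0,0,0],[1,0,0,0.25,0,0,0],[1,0,0,0.25,0,0,0]])

```text
time: 20.9
ee_pos: [460.7, -79.0, 162.7]
orientation: [0.134, 3.136, -0.001]
force: [-2.1, 0.4, 17.0]
grip_width: 21.8
gripper_force: 108.1
```

At 17 N the key is on its stop, since its spring needs only about 5 N. Hold, then confirm.

Emit:
arm_command(plan=[[1,0,0,0,0,0,0],[1,0,0,0,0,0,0],[1,0,0,0,0,0,0],[1,0,0,0,0,0,0],[1,0,0,0,0,0,0],[1,0,0,0,0,0,0],[1,0,0,0,0,0,0],[1,0,0,0,0,0,0]])

```text
time: 21.7
ee_pos: [460.7, -79.0, 162.7]
orientation: [0.134, 3.136, -0.001]
force: [-1.9, 0.5, 16.6]
grip_width: 21.9
gripper_force: 108.1
```

Emit:
arm_command(plan=[[1,0,0,0,0,0,0],[1,0,0,0,0,0,0],[1,0,0,0,0,0,0],[1,0,0,0,0,0,0],[1,0,0,0,0,0,0],[1,0,0,0,0,0,0],[1,0,0,0,0,0,0],[1,0,0,0,0,0,0]])

```text
time: 22.5
ee_pos: [460.7, -79.0, 162.7]
orientation: [0.134, 3.136, -0.001]
force: [-1.6, 1.6, 17.9]
grip_width: 21.9
gripper_force: 108.1
```

```bash
python3 - <<'E'
from h import *
o=obs(); print(o["ee_pos"],o["force"],o["gripper_force"])
if o["force"][2]>8 and o["gripper_force"]>50: print(manip.finish_job())
E
```

```text
[460.68147228 -79.00883318 162.68335786] [-1.60436965  1.58879255 17.88903037] 108.14010858535767
the job is handed in; nothing more can be done
None
```

I handed the job in at about 22.5 s: all five nuts are in the pan, the empty scoop stands upright on the bench, and the slim screwdriver is holding the key against its stop at about 17 N; no verdict was returned.

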